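Close the humidity canister with its cover and snap cap

ROBOT

A 6-joint arm with a two-finger parallel gripper is mounted at the origin on the work surface. World frame = base frame: x ahead of the robot, y to its left, z up, the work surface at z = 0. Lengths are in mm, angles in rad, forces in N, time in s.
With the tool pointing down it reaches from about 375 to 750 mm from the base axis. Payload 9 kg.
Tool frame: the origin (TCP) lies at the very end of the fingers, on their centre line; the grasp point (between the pads) lies 19 mm behind it; z points along the fingers, y is the line along which they close (so a half turn about z gives the same grasp; the last joint's range is limited). The gripper opens to 85 mm and grips with 20 to 120 N. Pads are 22 mm wide; open, the fingers measure 114 mm over their backs; the gripper's body (76 mm by 85 mm) begins 54 mm behind the grasp point. The pads swing forward as they close: fully open they stand 13 mm farther back than shut.
Start: joints at [-1.479, 0.104, 0.097, 1.564, 0, 1.353], TCP at [182.931, -571.466, 231.331] pointing down, gripper open.
Joint ranges: [-2.99, 2.99], [-0.84, 1.86], [-1.1, 1.16], [-1.84, 2.11], [-1.51, 1.56], [-3.14, 3.14]. Speed limits (rad/s): [2.22, 2.22, 2.57, 3.14, 3.14, 3.14].

INTERFACE

Orientations are given as a 3x3 rotation matrix whose columns are the frame's x, y, z axes.
In Python, from cell import r gives the robot as it stands.
- The arm moves only by the tool drive_tool, never from a script. Its argument "deltas" is one flat list of numbers, 7 for each row, row after row: the turn, a rotation vector about the tool's x, y, z in units of 5 degrees (1.0 is 5 degrees), then the shift along the tool's x, y, z in m, then the opening, from 0 (shut) to 1 (fully open). A call has 1 to 10 rows; each row is the pose to reach, as a shift and turn from the pose commanded when the call began, along the tool's axes at that moment; what a row does not reach only later rows make up. A row lasts 1/12 s, in which the tool goes at most 41.7 mm and 7.16 degrees, less where a joint would pass 70% of its speed; a pose out of reach is approached as far as the arm can. A call with a gripper value outside its range is refused whole. The fingers move at their own pace and stop on an object; "force" is the grip in N (left out, the last holds). Time passes only in rows, so rows that repeat a pose let the fingers close. It gives the time, the measured TCP pose, the force, the opening and the grip force at its end, in the units of the state.
- r.observe(): the state, without advancing time (a new reading comes with each control period).
- r.get_image(name): name is "scene" or "top" or "wrist"; returns a dict with "frame" (400x640x3 uint8, red, green, blue), "fx", "fy", "cx", "cy" (pixels), "R" (3x3) and "t" (3): a world point X has camera coordinates R X + t. Camera axes: x right, y down, z forward; pixel columns grow to the right and rows downward; lengths in mm; the calibration is good to about 2 mm. A picture is of the moment at which its call begins. There is no depth.
- r.close_job(): hands the job in; it is judged then, once.
Trained networks look in the newest picture that a camera, given by its name, has taken for a name from the list of things; names that differ only in an ending like _2 or _b are one class to them, and where a whole thing is asked for, a point or a joint stands for the part that bears it (a point fixed in the world has none). Each returns a list of dicts, best first, with "score" (0 to 1); they miss things now and then, are a little off and sometimes report something else, mostly with a low value. They report only what shows in the picture. A call takes as long as a camera call. They do not tell look-alikes from the thing itself.
- r.outline_of(camera, query): "region" (400x640 bool, what is visible of it) and "bbox" ([left, top, right, bottom] in pixels, round what is visible of it).
- r.place_of(camera, query): "pixel" ([column, row] in pixels: a listed point, or the origin of a listed thing).
The state is a dict: "clock": time; "joint_positions": joint angles; "joint_vel": joint speeds; "effort": joint torques, N m; "eef_pos": TCP position; "orientation": TCP orientation; "force": force on the tool from outside, world axes, zero at the start; "moment": the same for the moment, N m; "opening": finger opening in mm; "gripper_force": force on a finger pad.
Only numpy, scipy, OpenCV 4.12 (cv2) and the standard library are available. Lean on these libraries where they do the work, as an engineer would, in place of code of your own. Each camera call takes 0.05 s, during which the arm holds its last target. There are 200 camera calls.

TASK

Close the open humidity canister on the pottery-store bench: set the loose round cover over the canister's post so that it sits seated and level on the rim and let go of it, then press the snap cap down onto the post until it clicks fully home on the cover's hub. Do not stop at the click: finish with the gripper still on the cap, pressing it down firmly (about 10 N), and do not knock the other things on the bench about.

Things in the scene. Friction and masses are not known exactly. Their poses are not given: they have to be found in the camera images.
- canister: Open grey round canister, 110 mm outside diameter, 70 mm high, wall 4 mm, bolted to the bench by a 124 mm foot; it cannot move. A steel post stands up in its middle. Origin: middle of the underside, on the bench; z up, along the post.
- rim (a point): Centre of the canister's mouth, level with the rim's upper edge, 70 mm above the bench.
- post_top (a point): Tip of the canister's post, on its axis, 126 mm above the bench. The post is 18 mm in diameter, its last 7 mm tapering to 9 mm. Four sprung steel balls stand out of its sides (26 mm across them) 115 mm above the bench.
- cover: Loose aluminium round cover, about 180 g, lying right way up: a locating ring (95 mm diameter, 4 mm high, fits inside the rim with about 3 mm play all round), above it a disc (116 mm diameter, 5 mm thick), above that a hollow upright hub. The post passes up through its hole. Origin: middle of the ring's underside, z up; seated, it is 66 mm above the bench (disc on the rim).
- hub_top (a point): Centre of the top of the cover's hub, 39 mm above the cover's origin (105 mm above the bench once seated). The hub is a tube of 44 mm outside diameter, 31 mm bore, 30 mm tall above the disc; grip the cover by it.
- cap: Loose white plastic snap cap, round, 41 mm diameter, 38 mm tall, about 60 g, closed on top, standing open end down on the bench. Its mouth is a lip of 21.6 mm bore, 4 mm high; the cavity above is 24 mm deep from the mouth. Origin: middle of the underside, z up. Home, it rests on the cover's hub, origin about 105 mm above the bench.
- cap_top (a point): Centre of the cap's flat top, 38 mm above its origin. Pushed down the post, the lip meets the balls when the cap is about 13 mm above home; the push needed rises to roughly 10 to 15 N, then drops as the balls spring out above the lip; the cap then comes to rest on the hub and the push rises again.
- bowl: Bystander: small clay bowl, 68 mm across, 36 mm high; origin middle of underside.
- cork_ring: Bystander: flat cork ring, 72 mm across, 18 mm high; origin middle of underside.
- vial: Bystander: small amber glass jar, 32 mm across, 55 mm high; origin middle of underside.
- brush: Bystander: soft brush with wooden handle, 150 mm long, lying on the bench; origin under its middle.
- stirrup_pot: Bystander: clay pot with a loop spout, 148 mm across, 215 mm high; origin middle of underside.
- jug: Bystander: clay jug with side handle, 120 mm across, 150 mm high; origin middle of underside.
- bead_scoop: Bystander: small steel scoop, 120 mm long, lying on the bench; origin under its middle.
There are look-alikes about, which are no part of the job. Several things look just like the cover: the one meant starts farthest to the robot's right.

How it is judged:
By the outcome, as a careful person would: the job done as asked, in the order asked, and still so for the second after the job is handed in, while the arm keeps its last pose, push and grip.
It also fails if it takes over 72 s, if anything falls off the work surface, if the arm or the gripper's body presses on something with over 40 N, if the wrist force passes 120 N, or if a joint passes its speed limit or range.

## Working session

There is one attempt and no reset: what is moved stays moved. The work goes in short steps, Python scripts to look and compute and a tool call to move; the robot and the scene stay as the last step left them, time stands still between calls to the robot, and variables do not carry over. Pictures are saved under pics/ and viewed, at most 13 in all, crops included, and the job is handed in when it is done.

Besides the shell and the picture viewer there is one more tool, called in YAML: its name, and indented under it one key for each argument. drive_tool: Moves the arm, as the interface text tells. Its arguments: {"type":"object","properties":{"deltas":{"type":"array"},"force":{"type":"number"}},"required":["deltas"]}

```bash
mkdir -p pics; cat > h.py <<'E'
import numpy as np, cv2
from cell import r
def cam(n):
    im=r.get_image(n); return im
def save(im,f,crop=None,s=1):
    a=im["frame"][:,:,::-1]
    if crop: l,t,rr,b=crop; a=a[t:b,l:rr]
    cv2.imwrite(f,cv2.resize(np.ascontiguousarray(a),None,fx=s,fy=s,interpolation=cv2.INTER_CUBIC))
def onz(im,p,z):
    R=np.array(im["R"]);t=np.array(im["t"])
    d=R.T@np.array([(p[0]-im["cx"])/im["fx"],(p[1]-im["cy"])/im["fy"],1]);c=-R.T@t
    return c+d*(z-c[2])/d[2]
def proj(im,X):
    c=np.array(im["R"])@X+np.array(im["t"]);return np.array([im["fx"]*c[0]/c[2]+im["cx"],im["fy"]*c[1]/c[2]+im["cy"]])
E
python3 - <<'E'
from h import *
np.set_printoptions(precision=1,suppress=True)
fr=[]
for n in ["top","scene"]:
    im=cam(n); fr.append(im["frame"]); print(n,-np.array(im["R"]).T@im["t"])
    for q,z in [("cover",0),("hub_top",39),("cap_top",38),("cap",0),("rim",70),("post_top",126),("canister",0),("bowl",0),("cork_ring",0),("vial",0),("brush",0),("stirrup_pot",0),("jug",0),("bead_scoop",0)]:
        for d in r.place_of(n,q): print(q,round(d["score"],2),np.array(d["pixel"]),onz(im,d["pixel"],z)[:2])
    save(im,f"pics/{n}.png")
print(r.observe()["orientation"])
E
```

```text
top [ 274.    -5.7 1846.8]
cover 0.91 [240.8 243.2] [349.  321.4]
cover 0.9 [238.5 146. ] [720.6 329.5]
cover 0.78 [206.  262.8] [279.4 451.4]
hub_top 0.91 [262.8 198.4] [510.6 232.6]
hub_top 0.7 [241.4 144.3] [717.4 311.5]
hub_top 0.6 [239.7 241.9] [352.3 318.5]
hub_top 0.59 [201.2 265.2] [271.  459.2]
cap_top 0.46 [318.8 180.8] [571.4  24. ]
cap 0.66 [319.4 179.7] [581.8  22.3]
cap 0.16 [385.7 193.8] [ 521.6 -226.3]
rim 0.73 [386.3 195.7] [ 505.2 -219.8]
post_top 0.85 [387.  193.7] [ 504.9 -215.8]
canister 0.86 [382.4 197.2] [ 509.  -213.4]
bowl 0.66 [362.8 140.3] [ 730.2 -147.1]
cork_ring 0.43 [286.2 143.5] [725.5 146.3]
vial 0.63 [357.8 225.1] [ 406.1 -117.4]
brush 0.65 [291.3 242.2] [348.3 132.5]
stirrup_pot 0.84 [192.1 200.8] [513.3 505.8]
jug 0.71 [447.1 182.1] [ 560.3 -459.2]
bead_scoop 0.73 [407.5 250.3] [ 308.1 -298.6]
scene [1173.1 -455.1 1223.6]
cover 0.93 [391.4 191.1] [517.4 244.4]
cover 0.74 [378.7 145.6] [344.2 333. ]
cover 0.59 [459.5 221.7] [724.  335.4]
cover 0.55 [392.2 115.3] [259.2 462.2]
hub_top 0.91 [462.1 213.5] [721.8 336.7]
hub_top 0.88 [387.9 112.2] [268.1 430.7]
hub_top 0.83 [374.9 140.1] [344.4 313.1]
hub_top 0.7 [392.3 184.8] [521.2 239.9]
hub_top 0.52 [451.4 150.6] [523.7 483.3]
cap_top 0.47 [346.5 232.2] [577.4  24.1]
cap 0.48 [348.3 238. ] [577.5  31.8]
rim 0.81 [259.8 246.1] [ 492.1 -208.3]
post_top 0.67 [258.1 238. ] [ 501.2 -211.2]
post_top 0.55 [259.8 247.7] [ 529.3 -222.7]
post_top 0.35 [272.4 220.7] [ 476.2 -151.8]
canister 0.7 [263.3 263.7] [ 506.5 -214.9]
canister 0.24 [411.9 252.7] [722.6 149.9]
bowl 0.93 [327.1 304.7] [ 712.9 -140. ]
cork_ring 0.67 [412.3 251.7] [720.8 153.1]
vial 0.6 [273.5 221.9] [ 401.8 -116.5]
brush 0.93 [331.2 169.6] [336.6 142.7]
stirrup_pot 0.72 [450.9 148.9] [495.9 518.2]
jug 0.73 [193.9 326.2] [ 560.8 -458.6]
bead_scoop 0.74 [207.5 229.8] [ 311.7 -291.1]
[[ 1.   0.3  0. ]
 [ 0.3 -1.  -0. ]
 [-0.   0.  -1. ]]
```

View pics/top.png

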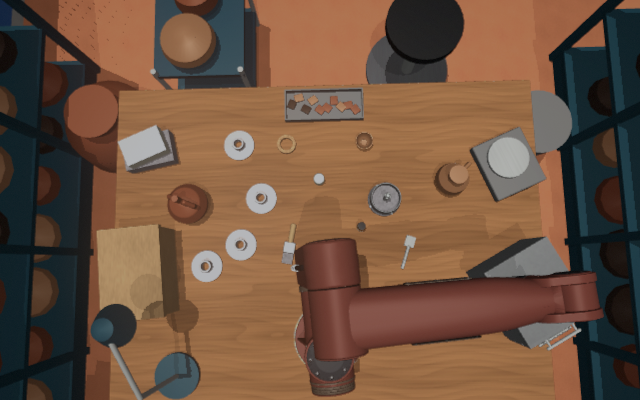

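View pics/scene.png

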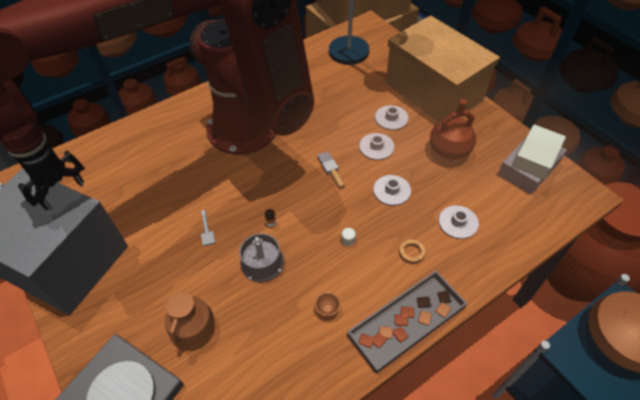

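Candidates for the cover in the top view are (261,198), (240,243), (238,146) and (206,263). The one farthest to the robot's right (smallest y, about 235 mm) is at (261,198). The cap is at (319,179) and the canister at (385,197). I'll check the choice in a crop and refine the positions.

```bash
python3 - <<'E'
from h import *
from scipy.optimize import least_squares
np.set_printoptions(precision=3,suppress=True)
A={n:cam(n) for n in ["top","scene"]}
save(A["scene"],"pics/crop.png",(310,90,510,270),4)
def disc(q,zs,guess):
    for n in A:
        for d in r.outline_of(n,q):
            l,t,rr,b=d["bbox"]; print(q,n,round(d["score"],2),np.round(d["bbox"]),onz(A[n],((l+rr)/2,(t+b)/2),zs)[:2])
disc("cover",9,0);disc("cap",19,0);disc("canister",60,0)
s=r.observe();print(s["orientation"],s["eef_pos"],s["force"],s["opening"])
E
```

```text
cover top 0.79 [190. 250. 223. 279.] [273.487 447.971]
cover top 0.72 [245. 182. 280. 210.] [523.123 237.423]
cover top 0.72 [225. 129. 256. 157.] [729.391 320.543]
cover top 0.59 [228. 225. 257. 262.] [346.506 314.588]
cover scene 0.93 [359. 133. 398. 160.] [352.598 325.375]
cover scene 0.85 [378. 107. 407. 128.] [273.743 450.107]
cover scene 0.71 [439. 205. 478. 240.] [727.875 324.937]
cover scene 0.58 [373. 174. 412. 204.] [518.496 246.589]
cap top 0.59 [312. 173. 322. 186.] [578.457  29.337]
cap top 0.44 [170. 184. 206. 221.] [504.231 515.282]
cap scene 0.51 [342. 227. 355. 244.] [580.961  29.593]
canister top 0.57 [367. 183. 400. 216.] [ 493.905 -210.875]
canister scene 0.58 [239. 232. 287. 282.] [ 520.044 -215.841]
[[ 0.952  0.305  0.   ]
 [ 0.305 -0.952 -0.   ]
 [-0.     0.    -1.   ]] [ 182.91  -571.484  231.344] [ 0.176 -0.094 -0.726] 85.32047089771972
```

View pics/crop.png

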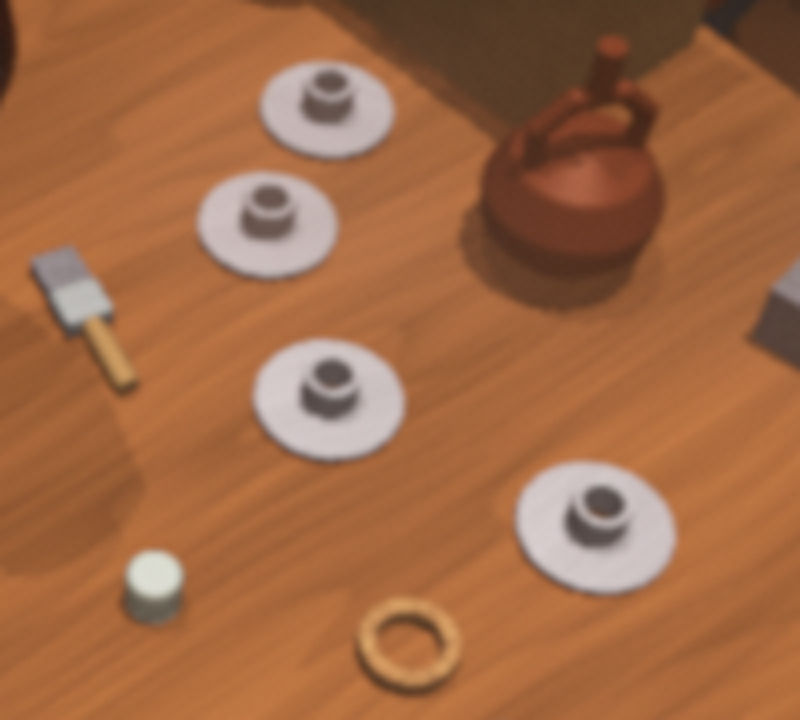

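The crop shows four identical covers. The chosen one is at crop (330,395), nearest the cap at (153,585), and nothing blocks it. First I'll hover near the canister to measure it with the wrist camera.

drive_tool:
  deltas: [0,0,0,0.4,-0.245,-0.07,1,0,0,0,0.4,-0.245,-0.07,1,0,0,0,0.4,-0.245,-0.07,1,0,0,0,0.4,-0.245,-0.07,1,0,0,0,0.4,-0.245,-0.07,1,0,0,0,0.4,-0.245,-0.07,1,0,0,0,0.4,-0.245,-0.07,1,0,0,0,0.4,-0.245,-0.07,1,0,0,0,0.4,-0.245,-0.07,1,0,0,0,0.4,-0.245,-0.07,1]

```text
clock: 2.73
eef_pos: [453.0, -257.5, 293.4]
orientation: [[0.952, 0.305, 0.001], [0.305, -0.952, -0.001], [0.0, 0.001, -1.0]]
force: [1.0, 0.2, -0.1]
opening: 85.7
gripper_force: 0.0
```

```bash
cat > look.py <<'E'
from h import *
import sys
np.set_printoptions(precision=1,suppress=True)
im=cam("wrist"); s=r.observe()
print("joints",np.round(s["joint_positions"],2),"tcp",s["eef_pos"],"clock",s["clock"]); print("cam",-np.array(im["R"]).T@im["t"],np.array(im["R"])[2])
save(im,sys.argv[1])
for a in sys.argv[2:]:
    q,z=a.split(":")
    for d in r.place_of("wrist",q): print("place",q,round(d["score"],2),np.array(d["pixel"]),onz(im,d["pixel"],float(z)))
E
python3 look.py pics/w1.png rim:70 post_top:126 canister:0 cap_top:38
```

```text
joints [-0.8 -0.1 -0.   1.7  0.   2.1] tcp [ 456.9 -252.4  294.8] clock 2.7833
cam [ 525.4 -234.6  437.2] [-0.3 -0.1 -1. ]
place rim 0.86 [296.8 129. ] [ 500.6 -217.3   70. ]
place post_top 0.56 [294.9 135.1] [ 497.7 -219.8  126. ]
place post_top 0.19 [308.4 253.7] [ 368.5 -275.   126. ]
place canister 0.66 [301.3 127.5] [ 499.9 -219.8    0. ]
```

View pics/w1.png

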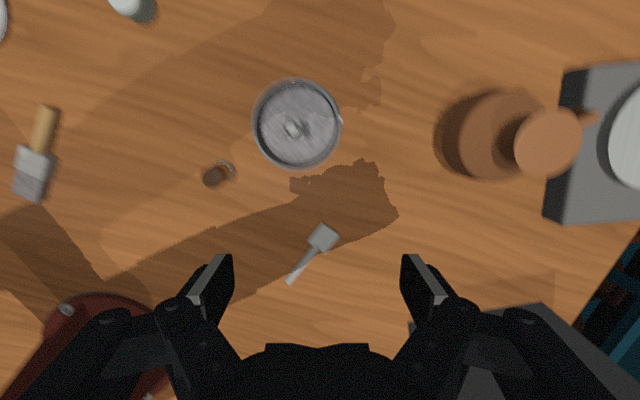

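Wrist view: the canister is centred at about (297,124), the vial at (215,174), the jug on the right and the cap at (125,5). I'll let the arm settle and fit the rim.

drive_tool:
  deltas: [0,0,0,0.02,0,0,1,0,0,0,0.02,0,0,1,0,0,0,0.02,0,0,1]

```text
clock: 3.23
eef_pos: [470.4, -254.1, 292.3]
orientation: [[0.953, 0.304, -0.001], [0.304, -0.953, 0.0], [-0.001, -0.001, -1.0]]
force: [-0.4, -0.6, 0.2]
opening: 85.5
gripper_force: 0.0
```

```bash
cat > fit.py <<'E'
from h import *
from scipy.optimize import least_squares
def fitcircle(im,z,rad,guess,inner=None,w=8):
    """fit a horizontal circle of known radius: maximise radial gradient along projected normals"""
    g=cv2.GaussianBlur(cv2.cvtColor(im["frame"],cv2.COLOR_RGB2GRAY),(0,0),1).astype(np.float32)
    c=np.array(guess,float); th=np.linspace(0,2*np.pi,120,endpoint=False)
    for it in range(8):
        rr=np.arange(-w,w+.1,.5); P=[];
        for a in th:
            n=np.array([np.cos(a),np.sin(a)])
            uv=np.array([proj(im,np.array([*(c+n*(rad+q)),z])) for q in rr],np.float32)
            v=cv2.remap(g,uv[:,:1],uv[:,1:],1).ravel(); d=np.gradient(v); k=np.argmax(abs(d))
            if abs(d[k])>1.5 and uv.min()>2 and uv[:,0].max()<637 and uv[:,1].max()<397: P.append((n,rr[k]))
        N=np.array([p[0] for p in P]); e=np.array([p[1] for p in P])
        s=least_squares(lambda x:N@x[:2]+x[2]-e,[0,0,0],loss="soft_l1",f_scale=.7); c=c+s.x[:2]; w=max(4,w-1)
    return c,s.x[2],len(P),np.median(abs(s.fun))
E
python3 look.py pics/w2.png rim:70 post_top:126 canister:0; python3 - <<'E'
from fit import *
im=cam("wrist")
for z,rad in [(70,55),(70,51),(0,62)]:
  for g in [(500,-217),(504,-214),(498,-212)]: print(z,rad,fitcircle(im,z,rad,g))
save(im,"pics/w2c.png",(220,40,380,180),5)
E
```

```text
joints [-0.7 -0.1  0.   1.7 -0.   2.1] tcp [ 470.2 -254.2  292.4] clock 3.2833
cam [ 543.  -231.4  436. ] [-0.3 -0.1 -1. ]
place rim 0.89 [294.9 142.5] [ 501.3 -216.2   70. ]
place rim 0.17 [464.5 147.3] [ 560.9 -422.5   70. ]
place post_top 0.65 [294.2 152.8] [ 496.9 -220.9  126. ]
place post_top 0.61 [467.6 147.6] [ 558.9 -396.6  126. ]
place canister 0.66 [299.3 136.2] [ 504.1 -216.9    0. ]
70 55 (array([ 500.58144897, -218.55725239]), np.float64(-3.8799939240098484), 120, np.float64(0.13833744869693287))
70 55 (array([ 500.56640752, -218.50765389]), np.float64(-3.8745168814669375), 120, np.float64(0.1388193825122297))
70 55 (array([ 500.55918032, -218.62193063]), np.float64(-3.8813687626767646), 120, np.float64(0.12945012553261703))
70 51 (array([ 499.39712287, -217.42547438]), np.float64(-0.8504437784526151), 120, np.float64(0.6415109264032381))
70 51 (array([ 499.48368713, -217.35609534]), np.float64(-0.8444794657903515), 120, np.float64(0.624489331312994))
70 51 (array([ 499.5602425 , -217.27680051]), np.float64(-0.8965649373883035), 120, np.float64(0.5507833108699349))
0 62 (array([ 491.19144039, -215.27468908]), np.float64(-1.942846161235654), 120, np.float64(0.5797107390837838))
0 62 (array([ 491.09798824, -215.32149547]), np.float64(-1.9651483886195025), 120, np.float64(0.6359706594073817))
0 62 (array([ 491.11789615, -215.280323  ]), np.float64(-2.021717803318148), 120, np.float64(0.5840969783440446))
```

View pics/w2c.png

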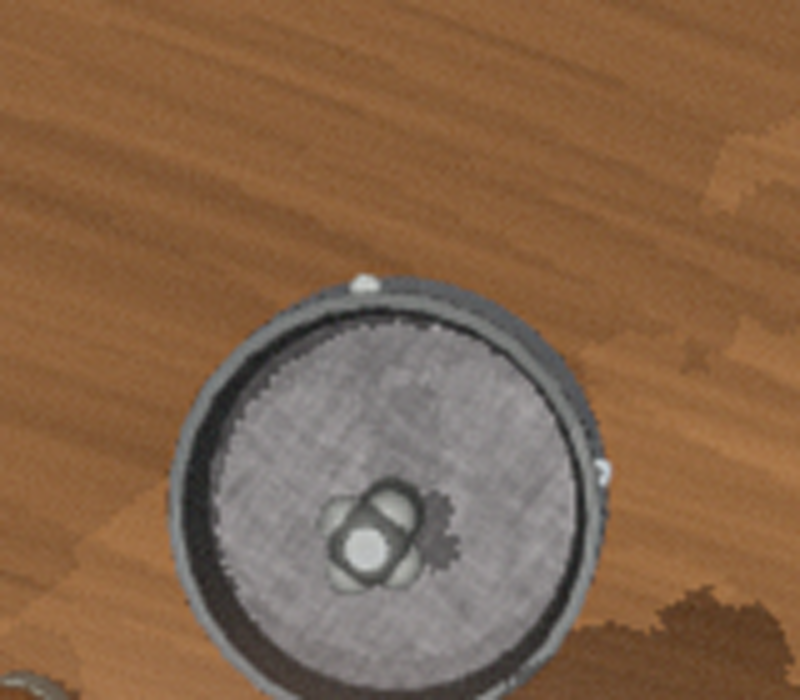

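The rim fit is consistent at about (500.5, −218.5), and the post tip at crop (365,547) is upright over it. Now to the cover.

drive_tool:
  deltas: [0,0,-18,0.195,-0.397,0.07,1,0,0,-18,0.195,-0.397,0.07,1,0,0,-18,0.195,-0.397,0.07,1,0,0,-18,0.195,-0.397,0.07,1,0,0,-18,0.195,-0.397,0.07,1,0,0,-18,0.195,-0.397,0.07,1,0,0,-18,0.195,-0.397,0.07,1,0,0,-18,0.195,-0.397,0.07,1,0,0,-18,0.195,-0.397,0.07,1,0,0,-18,0.195,-0.397,0.07,1]

```text
clock: 4.32
eef_pos: [531.1, 155.7, 227.6]
orientation: [[0.005, 1.0, 0.001], [1.0, -0.005, -0.0], [-0.0, 0.001, -1.0]]
force: [1.6, -0.3, 0.8]
opening: 85.5
gripper_force: 0.0
```

drive_tool:
  deltas: [0,0,0,0.01,-0.01,0,1,0,0,0,0.01,-0.01,0,1,0,0,0,0.01,-0.01,0,1]

```text
clock: 4.57
eef_pos: [521.0, 164.1, 227.7]
orientation: [[0.011, 1.0, 0.0], [1.0, -0.011, -0.0], [-0.0, 0.0, -1.0]]
force: [0.4, 0.7, 0.4]
opening: 85.4
gripper_force: 0.0
```

```bash
python3 look.py pics/w3.png hub_top:39 cover:0; python3 - <<'E'
from fit import *
im=cam("wrist"); print(r.observe()["orientation"])
for z,rad in [(9,58),(39,22),(39,15.5)]:
  for g in [(517,240),(522,238)]: print(z,rad,fitcircle(im,z,rad,g))
E
```

```text
joints [ 0.1 -0.1 -0.1  1.6 -0.   1.6] tcp [521.4 163.3 228. ] clock 4.6167
cam [521.7 240.  371.4] [-0.  -0.3 -1. ]
place hub_top 0.98 [138.6  31.6] [340.  321.6  39. ]
place hub_top 0.89 [515.5  20.1] [725.2 328.1  39. ]
place hub_top 0.58 [309.1 109.8] [513.7 243.4  39. ]
place cover 0.98 [489.4  30.5] [721.2 328.2   0. ]
place cover 0.7 [161.   42.6] [342.4 319.7   0. ]
[[ 1.33744911e-02  9.99910215e-01  8.27881872e-04]
 [ 9.99910536e-01 -1.33743126e-02 -2.20778860e-04]
 [-2.09686686e-04  8.30760611e-04 -9.99999633e-01]]
9 58 (array([515.23017004, 243.2081733 ]), np.float64(-0.7158135027374157), 120, np.float64(0.2455528507812213))
9 58 (array([515.2045876 , 243.26153232]), np.float64(-0.721587932628637), 120, np.float64(0.24169245750500323))
39 22 (array([514.78516227, 238.52027392]), np.float64(-2.512099206319858), 120, np.float64(0.5750462384224038))
39 22 (array([514.87443306, 238.5526963 ]), np.float64(-2.4729519583966493), 120, np.float64(0.5642006634512189))
39 15.5 (array([515.29452237, 243.08903139]), np.float64(0.22834868623516305), 120, np.float64(0.2536879535223139))
39 15.5 (array([515.27514813, 243.06680979]), np.float64(0.23393499274705665), 120, np.float64(0.24526826505683363))
```

View pics/w3.png

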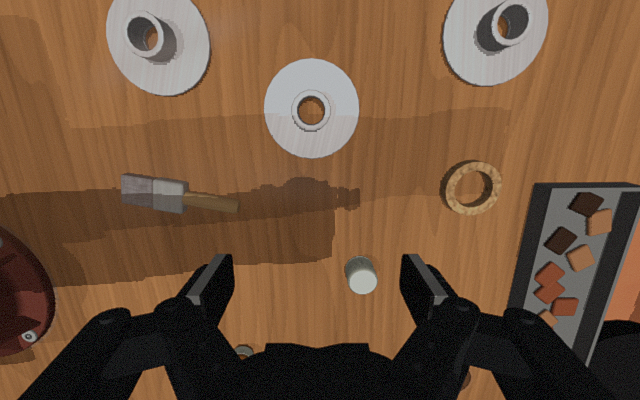

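The wrist view shows the target cover at (311,108) and the cap at (361,276). The disc and bore fits agree on the cover at (515.2, 243.1). I'm moving over it.

drive_tool:
  deltas: [0,0,0,0.08,-0.007,0.155,1,0,0,0,0.08,-0.007,0.155,1,0,0,0,0.08,-0.007,0.155,1,0,0,0,0.08,-0.007,0.155,1,0,0,0,0.08,-0.007,0.155,1,0,0,0,0.08,-0.007,0.155,1,0,0,0,0.08,-0.007,0.155,1]

```text
clock: 5.35
eef_pos: [516.0, 243.2, 73.8]
orientation: [[0.012, 1.0, 0.001], [1.0, -0.012, -0.0], [-0.0, 0.001, -1.0]]
force: [0.1, -0.5, 1.2]
opening: 85.1
gripper_force: 0.0
```

```bash
python3 - <<'E'
from fit import *
im=cam("wrist"); s=r.observe(); print(s["eef_pos"],s["orientation"][:,0],r.place_of("wrist","hub_top")[:2])
for z,rad in [(9,58),(39,15.5)]: print(z,rad,fitcircle(im,z,rad,(515,243)))
E
```

```text
[516.88005483 243.23085311  74.91831352] [1.21877973e-02 9.99925704e-01 2.09946512e-04] [{'pixel': [316.5, 232.8], 'score': 0.83}, {'pixel': [20.7, 117.0], 'score': 0.74}]
9 58 (array([515.3772293, 242.8573423]), np.float64(-0.4738195042884548), 120, np.float64(0.029179627978290407))
39 15.5 (array([515.40604081, 243.20201969]), np.float64(0.4433649112048708), 120, np.float64(0.07513657305782181))
```

drive_tool:
  deltas: [0,0,0,0,-0.001,0.035,1,0,0,0,0,-0.001,0.062,1,0,0,0,0,-0.001,0.062,1,0,0,0,0,-0.001,0.062,1,0,0,0,0,-0.001,0.062,0,0,0,0,0,-0.001,0.062,0,0,0,0,0,-0.001,0.062,0,0,0,0,0,-0.001,0.062,0,0,0,0,0,-0.001,0.062,0,0,0,0,0,-0.001,0.062,0]
  force: 50

```text
clock: 6.28
eef_pos: [515.5, 244.3, 12.9]
orientation: [[0.011, 1.0, 0.003], [1.0, -0.011, 0.0], [0.0, 0.003, -1.0]]
force: [-1.4, -1.7, 10.0]
opening: 42.7
gripper_force: 50.1
```

drive_tool:
  deltas: [0,0,0,0,0,-0.03,0,0,0,0,0,0,-0.07,0,0,0,0,0,0,-0.11,0,0,0,0,0,0,-0.15,0,0,0,0,0,0,-0.18,0,0,0,0,0,0,-0.18,0,0,0,0,0,0,-0.18,0]

```text
clock: 6.87
eef_pos: [515.5, 244.4, 193.2]
orientation: [[0.011, 1.0, 0.004], [1.0, -0.011, 0.001], [0.001, 0.004, -1.0]]
force: [0.1, 0.5, -3.1]
opening: 42.6
gripper_force: 52.0
```

```bash
python3 - <<'E'
from fit import *
im=cam("wrist"); s=r.observe(); T=s["eef_pos"]; print(T,s["orientation"],s["force"],s["opening"])
for dz in (-4,-2,0): 
  for off,rad in [(dz,58),(dz+30,15.5)]: print(dz,rad,fitcircle(im,T[2]+off,rad,T[:2],w=6))
save(im,"pics/w4.png")
E
```

```text
[514.46215199 244.1659978  190.96135825] [[ 1.09525670e-02  9.99939590e-01  9.25786427e-04]
 [ 9.99940010e-01 -1.09526820e-02  1.19241419e-04]
 [ 1.29374060e-04  9.24424890e-04 -9.99999564e-01]] [ 0.02157384 -0.07300644 -1.62647047] 42.59966965414384
-4 58 (array([515.46628983, 241.81202477]), np.float64(0.5035352692060775), 104, np.float64(0.006343782654666397))
-4 15.5 (array([515.34839597, 241.5771513 ]), np.float64(0.5074385812763929), 120, np.float64(0.007873667158970532))
-2 58 (array([515.48225836, 242.8587453 ]), np.float64(-0.3035638122534241), 107, np.float64(0.22398002255329197))
-2 15.5 (array([513.44944109, 245.36571782]), np.float64(2.4816191963864926), 120, np.float64(1.3865864981176121))
0 58 (array([515.47565244, 243.77400504]), np.float64(-0.9628054567137485), 108, np.float64(0.06263893278082194))
0 15.5 (array([513.61741831, 247.00084342]), np.float64(2.399681567135751), 120, np.float64(1.1604831189837126))
```

View pics/w4.png

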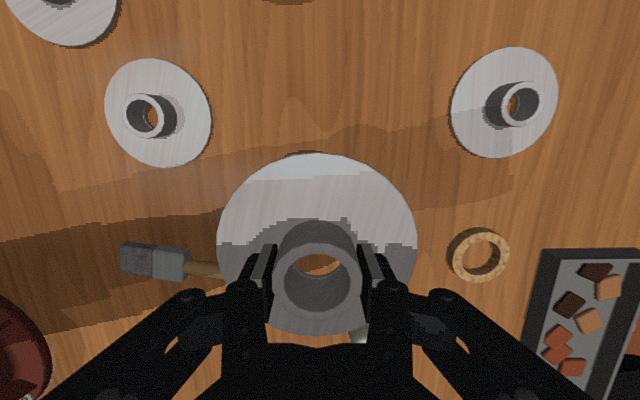

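The cover is held level, with its disc top about 2.8 mm below the TCP and its centre about 1.5 mm toward −y of the TCP. I'll carry it past the canister so the wrist camera sees the canister ahead.

drive_tool:
  deltas: [0,0,0,-0.572,-0.009,-0.025,0,0,0,0,-0.572,-0.009,-0.025,0,0,0,0,-0.572,-0.009,-0.025,0,0,0,0,-0.572,-0.009,-0.025,0,0,0,0,-0.572,-0.009,-0.025,0,0,0,0,-0.572,-0.009,-0.025,0,0,0,0,-0.572,-0.009,-0.025,0,0,0,0,-0.572,-0.009,-0.025,0,0,0,0,-0.572,-0.009,-0.025,0,0,0,0,-0.572,-0.009,-0.025,0]
  force: 60

```text
clock: 7.75
eef_pos: [501.8, -173.5, 206.9]
orientation: [[0.011, 1.0, -0.002], [1.0, -0.011, 0.002], [0.002, -0.002, -1.0]]
force: [2.0, 0.3, -2.8]
opening: 42.4
gripper_force: 61.2
```

drive_tool:
  deltas: [0,0,0,-0.04,0,-0.005,0,0,0,0,-0.08,0,-0.01,0,0,0,0,-0.11,0,-0.01,0,0,0,0,-0.13,0,-0.01,0,0,0,0,-0.13,0,-0.01,0,0,0,0,-0.13,0,-0.01,0,0,0,0,-0.13,0,-0.01,0]

```text
clock: 8.33
eef_pos: [501.2, -301.0, 217.4]
orientation: [[0.011, 1.0, -0.002], [1.0, -0.011, 0.002], [0.002, -0.002, -1.0]]
force: [-0.8, 0.5, -0.7]
opening: 42.5
gripper_force: 61.3
```

```bash
python3 - <<'E'
from fit import *
for k in range(2):
  im=cam("wrist"); s=r.observe(); T=s["eef_pos"]; print(T,s["orientation"][:,0])
  for z,rad in [(70,51)]: print(z,rad,fitcircle(im,z,rad,(500.5,-218.5),w=5),fitcircle(im,z,55,(500.5,-218.5),w=3))
  for dz in (-4,-2.5): print(dz,fitcircle(im,T[2]+dz,58,T[:2],w=6))
print([(d["pixel"],onz(im,d["pixel"],126)) for d in r.place_of("wrist","post_top")])
p=proj(im,np.array([500.5,-218.5,126])); c=proj(im,np.array([500.5,-218.5,70])); print(p,c)
save(im,"pics/w5.png",(200,0,440,180),3)
E
```

```text
[ 501.44432232 -300.72609312  217.84508142] [0.01017963 0.99994722 0.00139041]
70 51 (array([ 500.10499799, -217.90968048]), np.float64(-0.10946132245238048), 120, np.float64(0.114677824625213)) (array([ 500.18163476, -218.5423937 ]), np.float64(-3.9380802689074788), 109, np.float64(0.06554716635119551))
-4 (array([ 501.09564475, -301.98782486]), np.float64(-0.6349528262110387), 102, np.float64(0.1900350953735337))
-2.5 (array([ 501.12270429, -301.22834346]), np.float64(-1.2190164713705918), 105, np.float64(0.2582965409587701))
[ 501.64067336 -300.67744979  218.25279816] [9.71991189e-03 9.99952412e-01 8.35088192e-04]
70 51 (array([ 500.08402958, -217.91007871]), np.float64(-0.14519422598228302), 120, np.float64(0.1758437636242852)) (array([ 500.11275678, -218.65626831]), np.float64(-3.9158878413545266), 110, np.float64(0.08685268988163708))
-4 (array([ 501.40363058, -301.74975243]), np.float64(-0.6445148170571987), 100, np.float64(0.19119073414110016))
-2.5 (array([ 501.43754308, -301.01802837]), np.float64(-1.1767699745221918), 100, np.float64(0.29928337742543054))
[]
[314.42792686 104.78901562] [314.86909065 106.48105646]
```

View pics/w5.png

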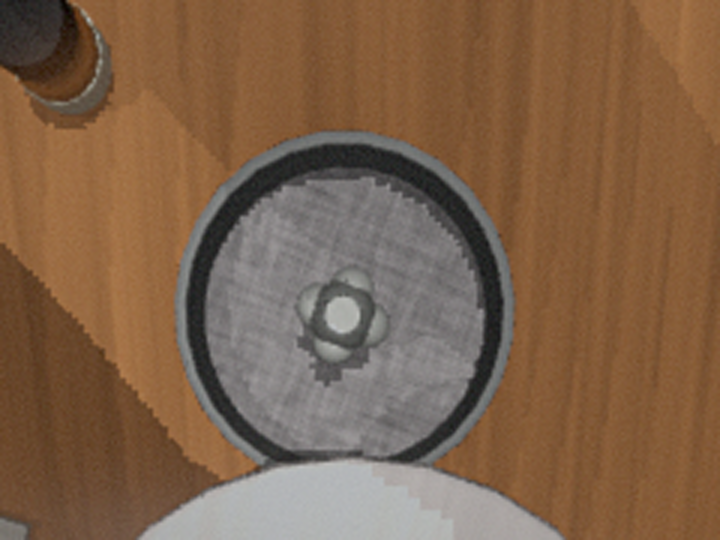

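The post tip at (314,105) matches the projected axis, so the canister is at (500.2, −218.3). Moving above it.

drive_tool:
  deltas: [0,0,0,0.04,-0.001,0,0,0,0,0,0.07,-0.002,0.01,0,0,0,0,0.084,-0.002,0.035,0,0,0,0,0.084,-0.002,0.065,0,0,0,0,0.084,-0.002,0.065,0,0,0,0,0.084,-0.002,0.065,0,0,0,0,0.084,-0.002,0.065,0]

```text
clock: 9.07
eef_pos: [501.0, -218.3, 155.5]
orientation: [[0.011, 1.0, 0.001], [1.0, -0.011, -0.001], [-0.001, 0.001, -1.0]]
force: [0.0, -0.5, -1.5]
opening: 42.6
gripper_force: 61.8
```

```bash
python3 - <<'E'
from fit import *
P=[]
for k in range(4):
  im=cam("wrist"); s=r.observe(); P.append(s["eef_pos"])
print(np.array(P),s["orientation"],s["force"])
save(im,"pics/w6.png",(200,130,440,330),3)
T=np.mean(P,0)
for dz in (-5,-3.5): print(dz,fitcircle(im,T[2]+dz,58,T[:2],w=6))
print(proj(im,np.array([500.2,-218.3,126])))
E
```

```text
[[ 501.35212853 -218.7814301   155.96799321]
 [ 501.42838111 -218.983937    156.04121576]
 [ 501.39990777 -219.01638445  155.85869662]
 [ 501.26359248 -218.90913229  155.49128143]] [[ 0.01153876  0.99993178  0.00181283]
 [ 0.99993238 -0.0115361  -0.00147078]
 [-0.00144977  0.00182968 -0.99999728]] [ 0.51940943  0.94118378 -2.0971394 ]
-5 (array([ 501.2702732 , -221.45436687]), np.float64(0.3480191690845107), 101, np.float64(0.33177284545785035))
-3.5 (array([ 501.36640774, -220.78355325]), np.float64(-0.18337136144945218), 99, np.float64(0.3416684856009019))
[314.66684637 232.57136011]
```

View pics/w6.png

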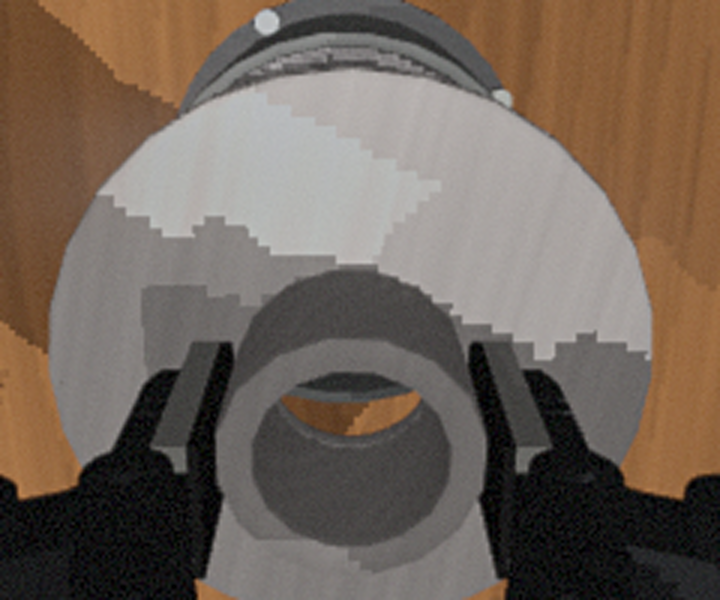

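The cover is centred at (501.3, −221.0), so it needs about +2.6 mm in y and −1 mm in x. I'll correct that and descend gently.

drive_tool:
  deltas: [0,0,0,0.0025,-0.001,0,0,0,0,0,0.0025,-0.001,0.01,0,0,0,0,0.0025,-0.001,0.02,0,0,0,0,0.0025,-0.001,0.03,0,0,0,0,0.0025,-0.001,0.04,0,0,0,0,0.0025,-0.001,0.05,0,0,0,0,0.0025,-0.001,0.06,0,0,0,0,0.0025,-0.001,0.068,0,0,0,0,0.0025,-0.001,0.068,0]

```text
clock: 10.02
eef_pos: [498.6, -214.8, 83.5]
orientation: [[0.011, 1.0, -0.002], [1.0, -0.011, 0.002], [0.002, -0.002, -1.0]]
force: [0.1, -0.1, -2.2]
opening: 42.6
gripper_force: 61.7
```

drive_tool:
  deltas: [0,0,0,0,0,0.002,0,0,0,0,0,0,0.004,0,0,0,0,0,0,0.005,0,0,0,0,0,0,0.006,0,0,0,0,0,0,0.006,0]

```text
clock: 10.43
eef_pos: [499.7, -215.6, 80.0]
orientation: [[0.011, 1.0, 0.0], [1.0, -0.011, -0.0], [-0.0, 0.0, -1.0]]
force: [0.3, 0.4, -2.0]
opening: 42.8
gripper_force: 61.8
```

```bash
python3 - <<'E'
from fit import *
P=[]
for k in range(3):
  im=cam("wrist"); s=r.observe(); P.append(s["eef_pos"])
print(np.array(P),s["force"],s["moment"])
for z in (75,79): print(z,fitcircle(im,z,58,(500,-218),w=6))
E
```

```text
[[ 499.7225146  -215.60055233   80.07065915]
 [ 499.74198525 -215.61193157   80.09682098]
 [ 499.72931892 -215.59040912   80.08689026]] [ 0.22973027 -0.61351197 -1.402469  ] [-0.0311814  -0.04801903  0.01113199]
75 (array([ 499.80779588, -217.3968797 ]), np.float64(0.03574945613835731), 105, np.float64(0.052847460813859326))
79 (array([ 499.98257561, -216.15844222]), np.float64(-0.9469666118448432), 106, np.float64(0.5822409511417751))
```

drive_tool:
  deltas: [0,0,0,0,0,0.001,0,0,0,0,0,0,0.002,0,0,0,0,0,0,0.002,0]

```text
clock: 10.83
eef_pos: [499.8, -215.7, 79.0]
orientation: [[0.011, 1.0, 0.001], [1.0, -0.011, -0.001], [-0.001, 0.001, -1.0]]
force: [-3.5, 1.8, 6.8]
opening: 42.3
gripper_force: 62.6
```

drive_tool:
  deltas: [0,0,0,0,0,0.001,0,0,0,0,0,0,0,0.5,0,0,0,0,0,-0.001,1,0,0,0,0,0,-0.002,1,0,0,0,0,0,-0.003,1,0,0,0,0,0,-0.03,1,0,0,0,-0.02,0,-0.07,1,0,0,0,-0.06,0,-0.11,1,0,0,0,-0.09,0,-0.14,1,0,0,0,-0.09,0,-0.14,1]

```text
clock: 11.67
eef_pos: [499.3, -309.2, 222.2]
orientation: [[0.012, 1.0, 0.004], [1.0, -0.012, -0.005], [-0.004, 0.004, -1.0]]
force: [0.7, -1.3, 0.5]
opening: 85.4
gripper_force: 0.0
```

drive_tool:
  deltas: [0,0,0,0,0,0,1,0,0,0,0,0,0,1]

```text
clock: 11.83
eef_pos: [498.8, -306.2, 218.1]
orientation: [[0.012, 1.0, 0.001], [1.0, -0.012, -0.0], [-0.0, 0.001, -1.0]]
force: [-0.3, 1.0, 0.1]
opening: 84.9
gripper_force: 0.0
```

```bash
python3 - <<'E'
from fit import *
im=cam("wrist"); s=r.observe(); print(s["eef_pos"],s["force"],s["opening"])
for z,rad in [(75,58),(79,58),(105,15.5),(105,22)]: print(z,rad,fitcircle(im,z,rad,(500,-217.5),w=6))
save(im,"pics/w7.png",(200,0,440,220),2.5)
print(proj(im,np.array([500.2,-218.3,126])))
print([(d["pixel"],d["score"]) for d in r.place_of("wrist","cap_top")])
E
```

```text
[ 498.47025246 -305.06180176  216.97673694] [ 0.73348882  0.02086459 -0.43089411] 85.21131014243588
75 58 (array([ 499.70038192, -216.46068911]), np.float64(-0.7125277314598563), 120, np.float64(0.21960872046051838))
79 58 (array([ 499.71307196, -216.6785323 ]), np.float64(-1.496372287969836), 120, np.float64(0.01010749937918276))
105 15.5 (array([ 499.76762922, -216.46048512]), np.float64(0.1732777565493216), 120, np.float64(0.22464003937389232))
105 22 (array([ 500.56627254, -220.74889865]), np.float64(-2.6222246484605862), 120, np.float64(0.9141061301988942))
[316.94638183  96.76127668]
[]
```

View pics/w7.png

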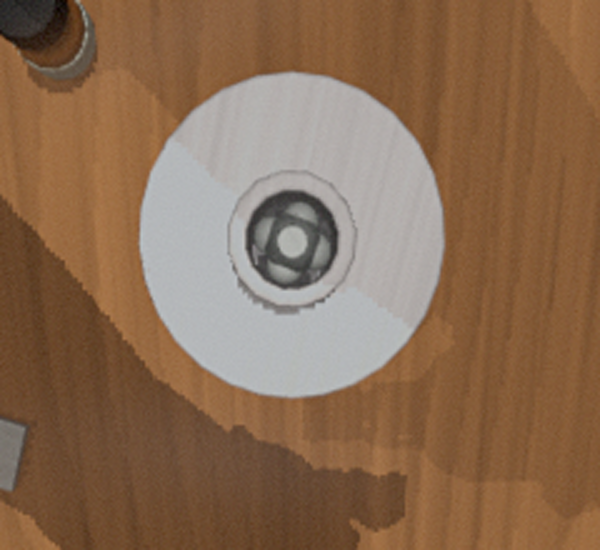

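The cover is on the canister, with the post in the hub bore at crop (292,240). The fit scale matches a level, seated disc. Next, the cap.

drive_tool:
  deltas: [0,0,0,0.255,0.077,0,1,0,0,0,0.255,0.077,0,1,0,0,0,0.255,0.077,0,1,0,0,0,0.255,0.077,0,1,0,0,0,0.255,0.077,0,1,0,0,0,0.255,0.077,0,1,0,0,0,0.255,0.077,0,1,0,0,0,0.255,0.077,0,1,0,0,0,0.255,0.077,0,1,0,0,0,0.255,0.077,0,1]

```text
clock: 12.77
eef_pos: [577.7, -51.0, 216.9]
orientation: [[0.01, 1.0, -0.002], [1.0, -0.01, 0.0], [0.0, -0.002, -1.0]]
force: [0.1, 0.4, -0.3]
opening: 85.6
gripper_force: 0.0
```

```bash
python3 - <<'E'
from fit import *
im=cam("wrist"); s=r.observe(); print(s["eef_pos"],s["orientation"][:,0])
D=r.place_of("wrist","cap_top"); print([(d["pixel"],d["score"],onz(im,d["pixel"],38)) for d in D])
for d in D[:1]+[{"pixel":proj(im,np.array([578,29,38.]))}]: print(fitcircle(im,38,20.5,onz(im,d["pixel"],38)[:2],w=8),fitcircle(im,38,20.5,onz(im,d["pixel"],38)[:2],w=5))
E
```

```text
[577.81895355 -51.67000938 217.11598259] [ 1.12706889e-02  9.99936484e-01 -9.78769701e-06]
[([318.9, 114.0], 0.92, array([580.81161263,  23.88574737,  38.        ]))]
(array([581.2552001 ,  23.89631874]), np.float64(-1.9807014421848301), 120, np.float64(0.02915922870455223)) (array([581.2552001 ,  23.89631874]), np.float64(-1.9807014421848301), 120, np.float64(0.02915922870455223))
(array([581.25821744,  23.87812252]), np.float64(-2.0077088678339057), 120, np.float64(0.017565267420783015)) (array([581.25561825,  23.89474998]), np.float64(-1.9886734093999692), 120, np.float64(0.015843002047908783))
```

drive_tool:
  deltas: [0,0,0,0.04,0.0025,0.02,1,0,0,0,0.075,0.0025,0.05,1,0,0,0,0.075,0.0025,0.09,1,0,0,0,0.075,0.0025,0.13,1,0,0,0,0.075,0.0025,0.15,1,0,0,0,0.075,0.0025,0.15,1,0,0,0,0.075,0.0025,0.15,1]

```text
clock: 13.45
eef_pos: [580.8, 22.9, 67.2]
orientation: [[0.012, 1.0, -0.002], [1.0, -0.012, 0.0], [0.0, -0.002, -1.0]]
force: [0.8, 1.0, -0.1]
opening: 85.6
gripper_force: 0.0
```

```bash
python3 - <<'E'
from fit import *
for k in range(2): im=cam("wrist"); s=r.observe(); print(s["eef_pos"],s["force"])
print(fitcircle(im,38,20.5,(581.2,24),w=6))
E
```

```text
[582.2660966   22.68077287  69.24225108] [ 0.02080306 -0.43776033  0.57237617]
[583.13914648  22.62551402  70.30974167] [0.59284569 0.71424868 0.9892551 ]
(array([581.47458211,  23.40372214]), np.float64(-2.02010365171122), 120, np.float64(0.04842334502968515))
```

drive_tool:
  deltas: [0,0,0,0.001,0,0.035,1,0,0,0,0.001,0,0.055,1,0,0,0,0.001,0,0.06,1,0,0,0,0.001,0,0.06,1,0,0,0,0.001,0,0.06,0,0,0,0,0.001,0,0.06,0,0,0,0,0.001,0,0.06,0,0,0,0,0.001,0,0.06,0,0,0,0,0.001,0,0.06,0,0,0,0,0.001,0,0.06,0]
  force: 60

```text
clock: 14.38
eef_pos: [583.1, 24.3, 9.8]
orientation: [[0.011, 1.0, 0.003], [1.0, -0.011, -0.001], [-0.001, 0.003, -1.0]]
force: [0.2, 0.1, 6.8]
opening: 39.3
gripper_force: 60.6
```

drive_tool:
  deltas: [0,0,0,0,0,-0.03,0,0,0,0,0,0,-0.07,0,0,0,0,0,0,-0.11,0,0,0,0,0,0,-0.15,0,0,0,0,0,0,-0.18,0,0,0,0,0,0,-0.18,0,0,0,0,0,0,-0.18,0]
  force: 90

```text
clock: 14.97
eef_pos: [583.3, 24.4, 190.7]
orientation: [[0.011, 1.0, 0.005], [1.0, -0.011, -0.001], [-0.001, 0.005, -1.0]]
force: [0.3, 0.0, -1.7]
opening: 38.4
gripper_force: 90.5
```

```bash
python3 - <<'E'
from fit import *
for k in range(2): im=cam("wrist"); s=r.observe(); T=s["eef_pos"]; print(T,s["force"],s["opening"])
for dz in (26,28,30): print(dz,fitcircle(im,T[2]+dz,18.5,T[:2],w=5))
save(im,"pics/w8.png",(200,130,440,330),3)
E
```

```text
[582.19191483  24.54913559 188.49245287] [-0.81303912  0.18937644 -0.82226233] 38.44326811320886
[581.46470269  24.65528192 187.15084068] [-0.27770362  1.14437469 -0.62571123] 38.87922378226274
26 (array([582.10316149,  21.29893853]), np.float64(0.65100825338112), 115, np.float64(0.6998314233364912))
28 (array([581.94454173,  22.53453419]), np.float64(0.5961745734443572), 115, np.float64(0.8370970387279236))
30 (array([581.74845152,  22.95688763]), np.float64(0.8314375312291338), 115, np.float64(0.7657757107084285))
```

View pics/w8.png

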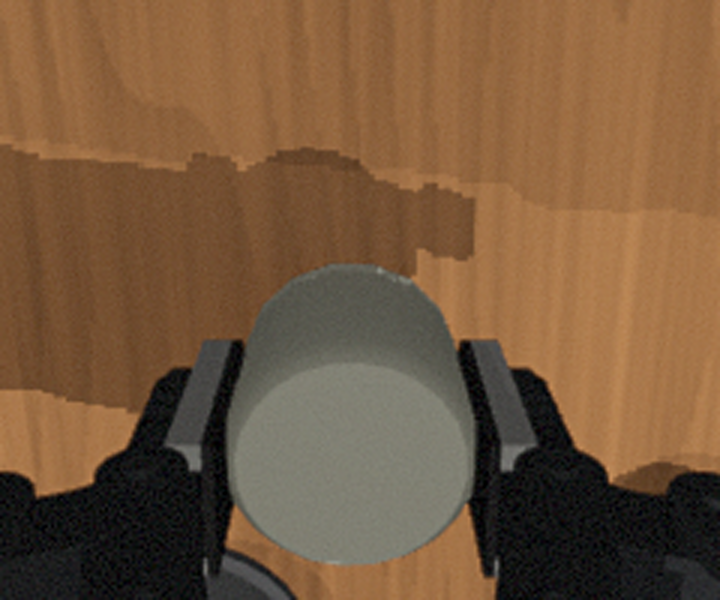

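The cap is held upright, its centre about 1.6 mm toward −y of the TCP. Moving above the post.

drive_tool:
  deltas: [0,0,0,-0.242,-0.079,0.005,0,0,0,0,-0.242,-0.079,0.005,0,0,0,0,-0.242,-0.079,0.005,0,0,0,0,-0.242,-0.079,0.005,0,0,0,0,-0.242,-0.079,0.005,0,0,0,0,-0.242,-0.079,0.005,0,0,0,0,-0.242,-0.079,0.005,0,0,0,0,-0.242,-0.079,0.005,0,0,0,0,-0.242,-0.079,0.005,0,0,0,0,-0.242,-0.079,0.005,0]

```text
clock: 15.9
eef_pos: [500.1, -215.2, 182.0]
orientation: [[0.01, 1.0, -0.001], [1.0, -0.01, 0.001], [0.001, -0.001, -1.0]]
force: [0.4, 0.6, 0.1]
opening: 38.6
gripper_force: 90.6
```

```bash
python3 - <<'E'
from fit import *
P=[]
for k in range(4): im=cam("wrist"); s=r.observe(); P.append(s["eef_pos"])
T=P[-1]; print(np.array(P),s["force"],s["orientation"][:,0])
for dz in (26,28): print(dz,fitcircle(im,T[2]+dz,18.5,T[:2]-[0,1.6],w=5))
print(fitcircle(im,75,58,(500,-217),w=6))
E
```

```text
[[ 500.30823806 -215.0871958   182.28089966]
 [ 500.46880751 -215.09496545  182.5012715 ]
 [ 500.50544105 -215.22987047  182.64822102]
 [ 500.49726951 -215.38508341  182.73171561]] [-0.61522225  0.10000109  0.09381781] [9.13272026e-03 9.99958290e-01 1.08188036e-04]
26 (array([ 500.41777101, -217.94534369]), np.float64(0.8408232841825278), 111, np.float64(0.6460989653030006))
28 (array([ 500.42074298, -216.6342382 ]), np.float64(0.4941964517115485), 111, np.float64(0.593803565410328))
(array([ 499.91580487, -216.77402001]), np.float64(-0.628842030708479), 104, np.float64(0.2928008747317033))
```

drive_tool:
  deltas: [0,0,0,-0.001,0,0.015,0,0,0,0,-0.001,0,0.03,0,0,0,0,-0.001,0,0.04,0,0,0,0,-0.001,0,0.045,0,0,0,0,-0.001,0,0.05,0,0,0,0,-0.001,0,0.05,0]

```text
clock: 16.6
eef_pos: [499.9, -217.1, 132.2]
orientation: [[0.011, 1.0, -0.001], [1.0, -0.011, 0.001], [0.001, -0.001, -1.0]]
force: [-1.1, -0.2, -0.3]
opening: 38.3
gripper_force: 90.6
```

drive_tool:
  deltas: [0,0,0,0,0,0.002,0,0,0,0,0,0,0.004,0,0,0,0,0,0,0.006,0,0,0,0,0,0,0.006,0]
  force: 110

```text
clock: 16.93
eef_pos: [500.5, -218.0, 127.9]
orientation: [[0.011, 1.0, 0.001], [1.0, -0.011, -0.001], [-0.001, 0.001, -1.0]]
force: [-1.5, -0.0, 5.6]
opening: 38.0
gripper_force: 111.2
```

drive_tool:
  deltas: [0,0,0,0,0,0.001,0,0,0,0,0,0,0.002,0,0,0,0,0,0,0.002,0]

```text
clock: 17.18
eef_pos: [500.8, -218.2, 126.7]
orientation: [[0.011, 1.0, 0.002], [1.0, -0.011, -0.002], [-0.002, 0.002, -1.0]]
force: [-2.1, 0.6, 8.2]
opening: 38.1
gripper_force: 111.5
```

drive_tool:
  deltas: [0,0,0,0,0,0.001,0,0,0,0,0,0,0.002,0,0,0,0,0,0,0.002,0]

```text
clock: 17.43
eef_pos: [500.4, -217.9, 123.8]
orientation: [[0.011, 1.0, 0.001], [1.0, -0.011, -0.001], [-0.001, 0.001, -1.0]]
force: [-1.2, 0.3, 3.3]
opening: 38.2
gripper_force: 110.7
```

drive_tool:
  deltas: [0,0,0,0,0,0.001,0,0,0,0,0,0,0.002,0,0,0,0,0,0,0.002,0]

```text
clock: 17.68
eef_pos: [500.0, -217.6, 120.1]
orientation: [[0.011, 1.0, -0.0], [1.0, -0.011, 0.0], [0.0, -0.0, -1.0]]
force: [1.5, -2.6, -5.8]
opening: 38.4
gripper_force: 110.8
```

The force peaked and then dropped, so the lip is past the balls. Continuing to the hub.

drive_tool:
  deltas: [0,0,0,0,0,0.002,0,0,0,0,0,0,0.004,0,0,0,0,0,0,0.005,0,0,0,0,0,0,0.005,0]

```text
clock: 18.02
eef_pos: [499.9, -217.3, 115.4]
orientation: [[0.011, 1.0, -0.0], [1.0, -0.011, 0.0], [0.0, -0.0, -1.0]]
force: [0.1, 0.7, -1.0]
opening: 38.3
gripper_force: 111.2
```

drive_tool:
  deltas: [0,0,0,0,0,0.001,0,0,0,0,0,0,0.002,0,0,0,0,0,0,0.002,0]

```text
clock: 18.27
eef_pos: [500.2, -217.5, 115.0]
orientation: [[0.011, 1.0, 0.0], [1.0, -0.011, -0.0], [-0.0, 0.0, -1.0]]
force: [-2.8, 2.7, 7.7]
opening: 38.2
gripper_force: 112.2
```

drive_tool:
  deltas: [0,0,0,0,0,0.001,0,0,0,0,0,0,0.001,0]

```text
clock: 18.43
eef_pos: [500.2, -217.5, 115.0]
orientation: [[0.011, 1.0, 0.001], [1.0, -0.011, -0.001], [-0.001, 0.001, -1.0]]
force: [-6.3, 4.5, 15.0]
opening: 38.3
gripper_force: 113.2
```

drive_tool:
  deltas: [0,0,0,0,0,-0.0005,0,0,0,0,0,0,-0.0005,0,0,0,0,0,0,-0.0005,0]

```text
clock: 18.68
eef_pos: [500.3, -217.5, 115.0]
orientation: [[0.011, 1.0, 0.001], [1.0, -0.011, -0.001], [-0.001, 0.001, -1.0]]
force: [-4.9, 2.6, 10.6]
opening: 37.9
gripper_force: 112.6
```

```bash
python3 - <<'E'
from fit import *
F=[]
for k in range(4): im=cam("wrist"); s=r.observe(); F.append(s["force"])
print(np.array(F),s["eef_pos"],s["moment"])
print(fitcircle(im,75,58,(500,-217),w=6))
for dz in (142,143,145): print(dz,fitcircle(im,dz,18.5,(500,-218),w=5))
E
```

```text
[[-4.92315816  2.81249158 10.43266112]
 [-4.78678938  2.63389209 10.94597836]
 [-5.03882102  2.59785571 11.36646431]
 [-4.90311261  3.35144436 11.50820674]] [ 500.28601776 -217.55567049  114.98697974] [ 0.65201679  0.96139221 -0.11223397]
(array([ 499.77775169, -217.20755739]), np.float64(-0.34845273192200094), 102, np.float64(0.16330350400845964))
142 (array([ 500.13157874, -219.08737186]), np.float64(0.3088649531080754), 120, np.float64(0.7085041696125197))
143 (array([ 499.96422277, -218.3271419 ]), np.float64(0.21625094510746964), 120, np.float64(0.737803699642329))
145 (array([ 500.14195022, -217.00129024]), np.float64(-0.07224772566473447), 120, np.float64(0.9086300166689096))
```

```bash
python3 -c "
from cell import r
print(r.close_job())"
```

```text
the job is handed in; nothing more can be done
None
```

I seated the cover level on the rim and let go of it, then snapped the cap home on its hub. I handed the job in at about 19 s, with the gripper still pressing the cap down at about 11 N; no verdict came back.

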